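# Pack the clock kit tray

### The job

Pack the foam-lined kit tray for fitting a wall clock with the things lying beside it near the front of the bench (leave the spares along the back wall): lay the clock movement flat (shaft up) in the square recess, stand the pin jar in the large round one, and lay the red-handled cutters in the long one. Only then, last of all, stand the tall dropper bottle in the small round recess. Everything must sit fully down in its recess, and the black-handled cutters and the purple tub, which do not belong to the kit, stay where they are.

Things in the scene. Friction and masses are not known exactly. Their poses are not given: they have to be found in the camera images.
- movement: quartz clock movement (the one at the front of the bench, like all things listed here lying under 0.7 m ahead of the robot; similar ones by the back wall do not count): black square case 56 x 56 x 16 mm with a brass shaft 8 mm thick standing up in its middle, 33 mm high in all. Origin: middle of its underside; x, y along its sides, z up (shaft).
- pin_jar: round clear jar of pins with a pale lid, 50 mm across, 62 mm high, upright. Origin: middle of its underside, z up.
- red_cutters: small side cutters with red grips, lying flat, 125 mm long, 40 mm wide over the grips, 11 mm thick. Origin: middle of the underside; y runs along it towards the grip ends (grips from y = -13 to 62 mm, side by side; steel jaws towards -y), x across both grips, z up. Take it across both grips about 18 mm from the origin on +y.
- dropper_bottle: tall slim white bottle with a pointed green nozzle, 37 mm across, 120 mm high with the nozzle (round body up to about 75 mm), upright. Origin: middle of its underside, z up.
- insert_movement: a dark foam block 160 (its x) x 110 (its y) x 12 mm, fixed in a low aluminium kit tray 336 x 236 mm whose thin rim stands 18 mm over the bench (1 mm over the foam's top); the four blocks lie two by two with 2 mm gaps, in any order. Origin: middle of its underside, 5 mm over the bench. In its middle a yellow-bottomed recess, 4 mm deep (bottom 8 mm over the origin): a square of 78 x 78 mm, for the clock movement.
- insert_jar: a dark foam block 160 (its x) x 110 (its y) x 12 mm, fixed in a low aluminium kit tray 336 x 236 mm whose thin rim stands 18 mm over the bench (1 mm over the foam's top); the four blocks lie two by two with 2 mm gaps, in any order. Origin: middle of its underside, 5 mm over the bench. In its middle a yellow-bottomed recess, 4 mm deep (bottom 8 mm over the origin): a large round of 72 mm diameter, for the pin jar.
- insert_cutters: a dark foam block 160 (its x) x 110 (its y) x 12 mm, fixed in a low aluminium kit tray 336 x 236 mm whose thin rim stands 18 mm over the bench (1 mm over the foam's top); the four blocks lie two by two with 2 mm gaps, in any order. Origin: middle of its underside, 5 mm over the bench. In its middle a yellow-bottomed recess, 4 mm deep (bottom 8 mm over the origin): an oblong of 146 mm along x by 62 mm along y, for the red cutters (either way round).
- insert_bottle: a dark foam block 160 (its x) x 110 (its y) x 12 mm, fixed in a low aluminium kit tray 336 x 236 mm whose thin rim stands 18 mm over the bench (1 mm over the foam's top); the four blocks lie two by two with 2 mm gaps, in any order. Origin: middle of its underside, 5 mm over the bench. In its middle a yellow-bottomed recess, 4 mm deep (bottom 8 mm over the origin): a small round of 54 mm diameter, for the dropper bottle.
- black_cutters: look-alike that stays: larger side cutters with black grips, lying flat, 149 mm long, 40 mm wide, 11 mm thick. Origin: middle of the underside; y along it towards the grip ends.
- purple_tub: look-alike that stays: purple screw tub, 67 mm across, 50 mm high. Origin: middle of its underside. (A green moss bun, 39 mm across and 24 mm high, also lies among the things.)
Things that resemble listed ones, but are neither listed nor needed, are in the scene too. Of the things that look like the dropper_bottle, take the one that is nearest to the robot's base at the start.

How it is judged:
By the outcome, as a careful person would: the job done as asked, in the order asked, and still so for the second after the job is handed in, with the robot touching nothing.
It also fails if it takes over 112 s, if anything falls off the work surface, if the arm or the gripper's body presses on something with over 40 N, if the wrist force passes 120 N, or if a joint passes its speed limit or range.

### The arm

A 6-joint arm with a two-finger parallel gripper is mounted at the origin on a cart in front of the work surface, level with it; the furniture and walls round the work are solid. World frame = base frame: x ahead of the robot, y to its left, z up, the work surface at z = 0. Lengths are in mm, angles in rad, forces in N, time in s.
With the tool pointing down it reaches from about 350 to 850 mm from the base axis. Payload 8.1 kg.
Tool frame: the origin (TCP) lies between the finger pads; the fingertips stand 22 mm ahead of it and the grasp point (between the pads) lies 3 mm ahead of it (r.finger_overhang is the distance from the TCP to the fingertips, in mm); z points along the fingers, x is the direction in which the jaws open and shut, and the axes are right-handed (so a half turn about z gives the same grasp; the last joint's range is limited). The gripper opens to 93 mm and grips with 3 to 60 N. Pads are 15 mm wide; open, the fingers measure 128 mm over their backs; the gripper's body (75 mm by 188 mm) begins 65 mm behind the grasp point.
Start: joints at [-1.192, 0.13, 1.488, -0, 1.523, -0.085], TCP at [268.43, -536.611, 240.635] pointing down, gripper open.
Joint ranges: [-2.96, 2.96], [-0.89, 2.26], [0.02, 2.5], [-1.34, 4.48], [0, 2.73], [-2.66, 2.66]. Speed limits (rad/s): [2.39, 2.39, 2.79, 3.14, 3.14, 3.14].

### API

Orientations are given as a unit quaternion [w, x, y, z].
In Python, from cell import r gives the robot as it stands.
- The arm moves only by the tool servo_tool, never from a script. Its argument "deltas" is a list that holds one entry, the list of rows, each a list of 7 numbers: the shift along the world's x, y, z in mm, then the turn, a rotation vector about the world's x, y, z in rad, then the closure, from -1 (fully open) to 1 (shut), so that 0 is half open. In form: [[[x, y, z, rx, ry, rz, fingers], ...]]. A call has 1 to 8 rows; each row is the pose to reach, as a shift and turn from the pose measured when the call began; what a row does not reach only later rows make up. A row lasts 1/8 s, in which the tool goes at most 62.5 mm and 10.7 degrees, less where a joint would pass 70% of its speed; a pose out of reach is approached as far as the arm can. A call with a gripper value outside its range is refused whole. The fingers move at their own pace and stop on an object; "grip_force" is the grip in N (left out, the last holds). Time passes only in rows, so rows that repeat a pose let the fingers close. It gives the time, the measured TCP pose, the force and the opening at its end, in the units of the state.
- r.state(): the state, without advancing time (a new reading comes with each control period).
- r.read_camera(name): name is "side" or "top"; returns a dict with "img" (480x640x3 uint8, red, green, blue), "depth" (480x640 float32, mm along the optical axis (not along the pixel's ray), 0 where there is no reading), "fx", "fy", "cx", "cy" (pixels), "D" ([k1, k2, p1, p2, k3] as OpenCV has them; the pictures are not rectified), "R" (3x3) and "t" (3): a world point X has camera coordinates R X + t. Camera axes: x right, y down, z forward; pixel columns grow to the right and rows downward; lengths in mm; the calibration is good to about 2 mm. A picture is of the moment at which its call begins.
- r.close_job(): hands the job in, once; it reports no verdict.
The state is a dict: "clock": time; "joint_positions": joint angles; "qvel": joint speeds; "joint_torque": joint torques, N m; "ee_pos": TCP position; "tool_rot": TCP orientation; "contact_force": force on the tool from outside, world axes, zero at the start; "ft_torque": the same for the moment, N m; "gripper_width": finger opening in mm.
Only numpy, scipy, OpenCV 4.12 (cv2) and the standard library are available. Lean on these libraries where they do the work, as an engineer would, in place of code of your own. Each camera call takes 0.05 s, during which the arm holds its last target. There are 200 camera calls.

## Working session

There is one attempt and no reset: what is moved stays moved. The work goes in short steps, Python scripts to look and compute and a tool call to move; the robot and the scene stay as the last step left them, time stands still between calls to the robot, and variables do not carry over. Pictures are saved under pics/ and viewed, about 12 in all and at most 16, crops included, and the job is handed in when it is done.

Besides the shell and the picture viewer there is one more tool, called after "Request:" as name([rows], argument=value, ...), one row to a line, values as JSON. servo_tool: Moves the arm, as the interface text tells. Its arguments: {"type":"object","properties":{"deltas":{"type":"array"},"grip_force":{"type":"number"}},"required":["deltas"]}

```bash
ls; mkdir -p pics; cat > h.py <<'E'
import numpy as np, cv2
from cell import r
def cam(n):
    c=r.read_camera(n); c['K']=np.array([[c['fx'],0,c['cx']],[0,c['fy'],c['cy']],[0,0,1.]]); c['R']=np.array(c['R']); c['t']=np.array(c['t']).ravel(); c['D']=np.array(c['D'],float); return c
def onplane(c,px,z):
    px=np.array(px,float).reshape(-1,1,2)
    u=cv2.undistortPoints(px,c['K'],c['D']).reshape(-1,2)
    d=np.c_[u,np.ones(len(u))]@c['R']; o=-c['R'].T@c['t']
    return o+d*((z-o[2])/d[:,2])[:,None]
def save(n,im): cv2.imwrite('pics/'+n,cv2.cvtColor(im,cv2.COLOR_RGB2BGR))
def proj(c,P):
    return cv2.projectPoints(np.array(P,float).reshape(-1,1,3),cv2.Rodrigues(c['R'])[0],c['t'],c['K'],c['D'])[0].reshape(-1,2)
def cloud(c):
    v,u=np.nonzero(c['depth']>0); d=c['depth'][v,u]
    n=cv2.undistortPoints(np.c_[u,v].astype(float).reshape(-1,1,2),c['K'],c['D']).reshape(-1,2)
    X=(np.c_[n*d[:,None],d]-c['t'])@c['R']; out=np.full(c['depth'].shape+(3,),np.nan); out[v,u]=X; return out
E
python3 - <<'E'
from h import *
print(r.state())
for n in('top','side'):
    c=cam(n); save(n+'0.png',c['img']); print(n,c['fx'],c['cx'],c['cy'],c['D'],-c['R'].T@c['t'],c['R'].round(2).tolist(),(c['depth']>0).mean())
E
```

```text
pics
{'clock': 0.0, 'joint_positions': array([-1.19241578e+00,  1.31133695e-01,  1.48927242e+00, -1.29209886e-05,
        1.52301082e+00, -8.53970970e-02]), 'qvel': array([ 0.00208024,  0.0006066 , -0.00059796,  0.00064785, -0.0001381 ,
       -0.00095103]), 'joint_torque': array([ 1.21244830e-03, -5.59828556e+01, -4.91757953e+01,  7.69003015e-02,
        3.53001512e-02, -1.02011438e-04]), 'ee_pos': array([ 268.21844892, -536.11736973,  239.60759723]), 'tool_rot': array([-5.38745285e-04,  8.50684800e-01, -5.25675317e-01, -7.36066604e-04]), 'contact_force': array([ 0.22753732,  0.00858957, -0.28032229]), 'ft_torque': array([-0.03067975,  0.01532176, -0.04652288]), 'gripper_width': 93.03025041358535}
top 451.7969246896282 314.5658745207903 241.62053083744146 [-0.06521605  0.          0.          0.          0.        ] [ 396.7743022   -26.31060831 1224.22731604] [[0.03, -1.0, 0.0], [-0.99, -0.03, -0.16], [0.16, 0.0, -0.99]] 0.9960319010416666
side 555.9473166755643 321.116145067993 239.66583558887686 [-0.13632799  0.          0.          0.          0.        ] [497.34108362 929.11993821 745.71683156] [[-0.99, -0.11, 0.01], [-0.07, 0.58, -0.81], [0.08, -0.8, -0.59]] 0.9960774739583333
```

View pics/top0.png

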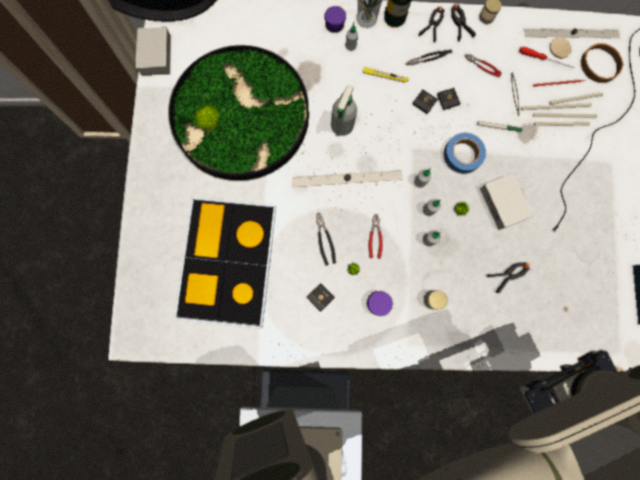

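View pics/side0.png

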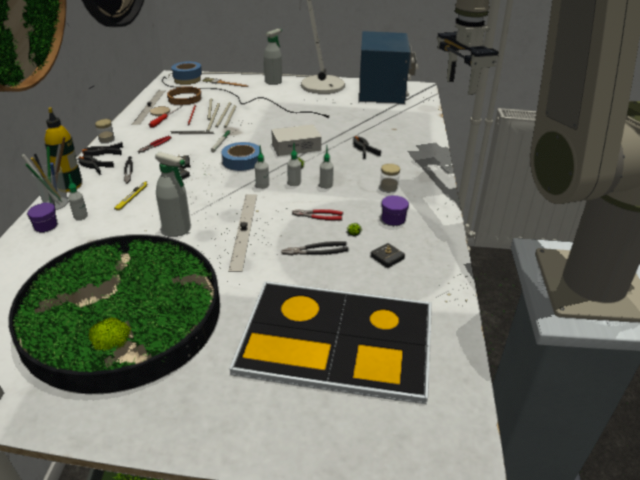

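The top view shows these things:
- The tray is centred near (225,262): oblong (209,231), large round (250,235), square (200,289), small round (243,293).
- The movement is at (320,297), the jar at (437,299) and the red cutters at (376,237).
- The bottle candidates are at (432,237), (431,207) and (423,177). The lowest, (432,237), is nearest the base.
- The things that stay are the black cutters (326,240) and the tub (380,303).

Next I measure, with one enlarged crop.

```bash
cat > meas.py <<'E'
from h import *
c=cam('top'); im=c['img']; hsv=cv2.cvtColor(im,cv2.COLOR_RGB2HSV); X=cloud(c)
def rep(name,m,box,z,k=1):
    mm=np.zeros(m.shape,np.uint8); x0,y0,x1,y1=box; mm[y0:y1,x0:x1]=m[y0:y1,x0:x1]*255
    n,l,s,_=cv2.connectedComponentsWithStats(mm)
    for i in 1+np.argsort(-s[1:,4])[:k]:
        v,u=np.nonzero(l==i); P=onplane(c,np.c_[u,v],z)
        rc=cv2.minAreaRect(P[:,:2].astype(np.float32)); 
        print(name,'px',u.mean().round(1),v.mean().round(1),'mean',P.mean(0).round(1),'rect',np.round(rc[0],1),np.round(rc[1],1),round(rc[2],1),'h',np.nanpercentile(X[v,u,2],[50,95]).round(1),'corners',cv2.boxPoints(rc).round(0).tolist())
H,S,V=[hsv[...,i].astype(int) for i in range(3)]
rep('yel',(H>14)&(H<32)&(S>150)&(V>120),(170,190,285,330),13,4)
rep('mov',(V<110)&(S<110),(300,275,340,315),12)
rep('movblob',(X[...,2]>8),(300,275,340,315),16)
rep('red',((H<8)|(H>172))&(S>110),(360,205,392,265),8,3)
rep('redcut all',(X[...,2]>5),(360,205,392,265),10)
rep('jar',(X[...,2]>50),(420,285,455,315),62)
rep('jarcol',(H>12)&(H<32)&(S>50),(420,285,455,315),62)
rep('bottlebody',(X[...,2]>30),(415,222,450,252),70)
g=(H>60)&(H<90)&(S>100)
for b in((415,222,450,252),(415,192,447,220),(410,160,440,190)): rep('green',g,b,95)
rep('tub',(H>120)&(H<150)&(S>80),(360,285,400,320),50)
rep('black',(V<90),(312,208,342,270),8,2)
rep('tray',(V<70)&(S<200),(170,190,285,330),17,1)
# bottle height slices
for lo,hi in((15,75),(76,130)):
    y0,x0=222,415; B=X[222:252,415:450].reshape(-1,3); B=B[(B[:,2]>lo)&(B[:,2]<hi)]; print('slice',lo,hi,len(B),B.min(0).round(),B.max(0).round(),np.median(B,0).round(1))
o=[im[170:330,170:330],im[150:330,295:475]]
save('crop.png',np.hstack([cv2.resize(im[190:330,175:285],(430,547)),cv2.resize(im[150:320,340:455],(370,547))]))
E
python3 meas.py
```

```text
yel px 209.0 230.2 mean [618.4 263.2  13. ] rect [619.3 263.2] [ 64.9 148.2] 85.8 h [11.9 16.1] corners [[543.0, 236.0], [691.0, 225.0], [696.0, 290.0], [548.0, 301.0]]
yel px 201.0 288.8 mean [457.8 274.4  13. ] rect [458.  274.6] [80.4 81.4] 85.8 h [11.7 16.1] corners [[414.0, 237.0], [496.0, 231.0], [502.0, 312.0], [420.0, 318.0]]
yel px 249.6 233.7 mean [611.5 151.5  13. ] rect [610.9 151.7] [72.  73.9] 1.6 h [12.1 16.4] corners [[574.0, 188.0], [576.0, 114.0], [648.0, 116.0], [646.0, 190.0]]
yel px 242.2 293.0 mean [450.1 163.1  13. ] rect [450.2 163.7] [53.5 53.6] 2.8 h [12.1 16.2] corners [[422.0, 189.0], [425.0, 136.0], [478.0, 138.0], [476.0, 192.0]]
mov px 320.2 296.9 mean [446.  -45.4  12. ] rect [446.3 -45.6] [52.7 51. ] 46.6 h [14.5 18.3] corners [[410.0, -47.0], [447.0, -82.0], [483.0, -44.0], [446.0, -9.0]]
movblob px 320.4 296.9 mean [445.8 -46.   16. ] rect [445.5 -46.2] [54.5 54.6] 46.5 h [14.4 19.1] corners [[407.0, -47.0], [447.0, -85.0], [484.0, -45.0], [444.0, -8.0]]
red px 379.8 244.9 mean [ 591.5 -204.5    8. ] rect [ 592.7 -204.7] [ 8.  69.4] 87.6 h [ 9.3 12.
[... 1653 characters left out ...]
, [462.0, -228.0], [460.0, -168.0]]
black px 331.0 247.1 mean [581.8 -71.5   8. ] rect [584.1 -71. ] [88.   7.7] 14.7 h [ 9.1 12.8] corners [[541.0, -78.0], [543.0, -86.0], [628.0, -64.0], [626.0, -56.0]]
black px 321.8 249.0 mean [575.8 -46.4   8. ] rect [576.8 -46.2] [87.3  8.3] 15.8 h [ 9.4 12.9] corners [[534.0, -54.0], [536.0, -62.0], [620.0, -38.0], [618.0, -30.0]]
tray px 229.3 266.5 mean [520.9 201.1  17. ] rect [534.7 212.9] [219.6 317.1] 86.0 h [15.2 19. ] corners [[369.0, 115.0], [685.0, 92.0], [701.0, 311.0], [384.0, 334.0]]
slice 15 75 155 [ 592. -352.   17.] [ 627. -322.   75.] [ 603.8 -331.1   60.9]
slice 76 130 38 [ 602. -347.   77.] [ 616. -332.  116.] [ 608.3 -335.5   90.2]
```

View pics/crop.png

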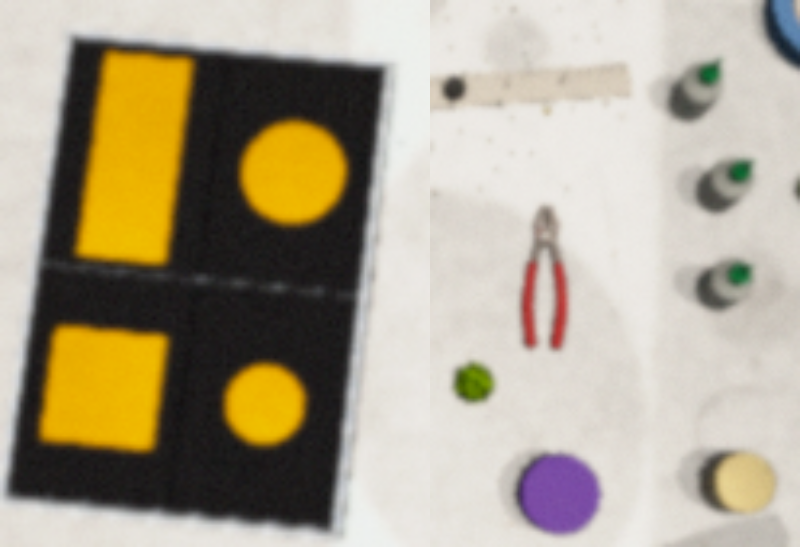

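The crop shows the nearest bottle at (735,285), at radius about 692 mm against 769 mm for the next. The pale-lidded jar is at (742,482) and the red cutters at (545,280). I start with the jar, going above it first.

Request:
servo_tool([
  [[40,45,-15,0,0,0,-1],[80,90,-40,0,0,0,-1],[120,135,-60,0,0,0,-1],[160,175,-85,0,0,0,-1],[176.5,192,-100,0,0,0,-1],[176.5,192,-130,0,0,0,-1],[176.5,192,-165,0,0,0,-1],[176.5,192,-165,0,0,0,-1]],
], grip_force=20)

```text
clock: 1.15
ee_pos: [442.6, -342.0, 71.4]
tool_rot: [-0.001, 0.851, -0.526, -0.004]
contact_force: [-0.8, 0.7, -0.4]
gripper_width: 93.0
```

```bash
python3 - <<'E'
from h import *
c=cam('side'); s=r.state(); print(s['ee_pos'],s['tool_rot'],s['contact_force'])
p=proj(c,[s['ee_pos'],[444.5,-344,62],[606.5,-334,60]]); print(p)
u,v=p[0].astype(int); save('s1.png',cv2.resize(c['img'][v-110:v+70,u-140:u+100],None,fx=3,fy=3))
E
```

```text
[ 443.78393006 -343.28005896   73.67813061] [-7.72998640e-04  8.50691904e-01 -5.25659026e-01 -2.29684555e-03] [ 1.46659661 -0.633741    0.52047159]
[[391.33425205 163.24648881]
 [390.68093717 167.11648745]
 [327.58943709 165.60791046]]
```

View pics/s1.png

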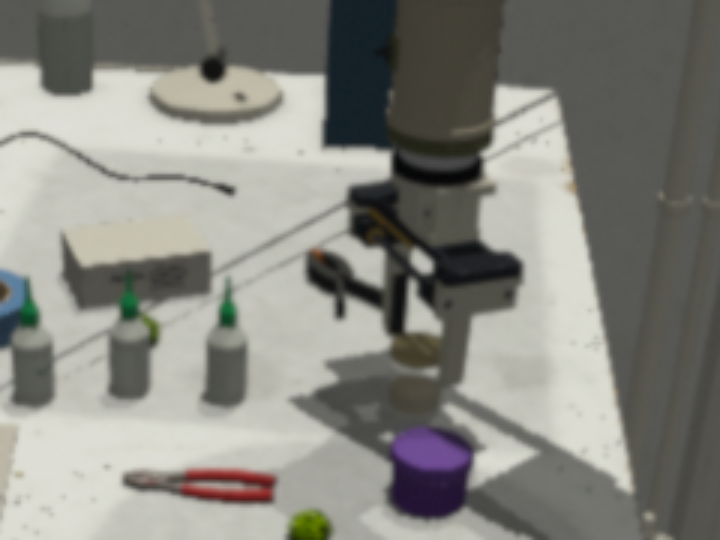

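The jar at (418,372) in the crop stands between the open fingers. I lower and grip.

Request:
servo_tool([
  [[0.5,-0.5,-15,0,0,0,-1],[0.5,-0.5,-31,0,0,0,-1],[0.5,-0.5,-31,0,0,0,0],[0.5,-0.5,-31,0,0,0,1],[0.5,-0.5,-31,0,0,0,1],[0.5,-0.5,-31,0,0,0,1],[0.5,-0.5,-31,0,0,0,1],[0.5,-0.5,-31,0,0,0,1]],
], grip_force=20)

```text
clock: 2.2
ee_pos: [444.5, -344.0, 43.1]
tool_rot: [-0.001, 0.851, -0.526, -0.002]
contact_force: [0.0, 0.1, 1.9]
gripper_width: 49.1
```

Request:
servo_tool([
  [[0,0,40,0,0,0,1],[0,0,90,0,0,0,1],[15,45,110,0,0,0,1],[33,98,110,0,0,0,1],[52,153,110,0,0,0,1],[70,208,110,0,0,0,1],[89,263,110,0,0,0,1],[107,318,110,0,0,0,1]],
])

```text
clock: 3.2
ee_pos: [551.7, -24.1, 152.9]
tool_rot: [-0.001, 0.851, -0.526, -0.002]
contact_force: [1.0, 0.2, -1.1]
gripper_width: 49.4
```

Request:
servo_tool([
  [[18,53,0,0,0,0,1],[37,108,0,0,0,0,1],[55,160,0,0,0,0,1],[60,176,0,0,0,0,1],[60,176,-20,0,0,0,1],[60,176,-50,0,0,0,1],[60,176,-70,0,0,0,1],[60,176,-70,0,0,0,1]],
])

```text
clock: 4.2
ee_pos: [609.4, 150.2, 79.7]
tool_rot: [0.001, 0.85, -0.526, -0.004]
contact_force: [0.1, -0.5, -0.8]
gripper_width: 49.2
```

```bash
python3 - <<'E'
from h import *
s=r.state(); print(s['ee_pos'],s['tool_rot'],s['contact_force'],s['gripper_width'],s['clock'])
E
```

```text
[609.38398548 150.19735165  79.70117264] [ 0.00127133  0.85028209 -0.52631039 -0.00401544] [ 0.08651811 -0.48695935 -0.80045483] 49.1871871803415 4.2
```

Request:
servo_tool([
  [[1.5,1.5,-10,0,0,0,1],[1.5,1.5,-18,0,0,0,1],[1.5,1.5,-23,0,0,0,1],[1.5,1.5,-23,0,0,0,1],[1.5,1.5,-23,0,0,0,1]],
])

```text
clock: 4.82
ee_pos: [611.1, 151.8, 57.0]
tool_rot: [0.001, 0.85, -0.526, -0.004]
contact_force: [0.2, -0.7, -2.0]
gripper_width: 49.0
```

Request:
servo_tool([
  [[0,0,-1,0,0,0,1],[0,0,-1,0,0,0,0.6],[0,0,-1,0,0,0,-0.3],[0,0,-1,0,0,0,-1],[0,0,-1,0,0,0,-1],[0,0,30,0,0,0,-1],[0,0,80,0,0,0,-1],[0,0,110,0,0,0,-1]],
])

```text
clock: 5.82
ee_pos: [612.1, 152.0, 170.1]
tool_rot: [0.0, 0.85, -0.526, -0.003]
contact_force: [0.7, -0.2, -0.8]
gripper_width: 92.6
```

Request:
servo_tool([
  [[0,-50,0,0,0,-0.08,-1],[-4,-105,0,0,0,-0.18,-1],[-8,-160,0,0,0,-0.3,-1],[-10,-215,0,0,0,-0.4,-1],[-12,-270,-10,0,0,-0.5,-1],[-12.5,-325,-40,0,0,-0.506,-1],[-12.5,-344,-80,0,0,-0.506,-1],[-12.5,-344,-100,0,0,-0.506,-1]],
])

```text
clock: 6.82
ee_pos: [598.0, -193.0, 67.5]
tool_rot: [-0.0, -0.691, 0.723, 0.004]
contact_force: [-0.3, 0.0, -0.2]
gripper_width: 92.7
```

```bash
python3 - <<'E'
from h import *
c=cam('side'); s=r.state(); print(s['ee_pos'],s['tool_rot'],s['contact_force'])
q=s['tool_rot']; print('jaw ang',2*np.degrees(np.arctan2(q[2],q[1])))
im=c['img']; hsv=cv2.cvtColor(im,cv2.COLOR_RGB2HSV); H,S=hsv[...,0],hsv[...,1]
m=(((H<8)|(H>172))&(S>110)); m[:195]=0;m[230:]=0;m[:,:280]=0;m[:,350:]=0
v,u=np.nonzero(m); P=onplane(c,np.c_[u,v],9); print(len(u),cv2.minAreaRect(P[:,:2].astype(np.float32)))
p=proj(c,[[611,152,80],s['ee_pos']]); print(p)
u,v=p[1].astype(int)
a=cv2.resize(im[v-60:v+60,u-80:u+80],(640,480)); 
save('s2.png',np.hstack([cv2.resize(im[130:250,250:380],(400,370)),cv2.resize(im[250:400,230:440],(400,370))]))
E
```

```text
[ 597.00300554 -191.17008425   65.23075123] [-4.85832372e-04 -6.91028005e-01  7.22806932e-01  5.49538294e-03] [-0.99508889  0.7394892  -1.31851118]
jaw ang 267.4247462009579
196 ((594.4879150390625, -183.2273712158203), (72.71701049804688, 39.266273498535156), 7.1645989418029785)
[[299.99150968 281.05223744]
 [325.80422339 192.62716698]]
```

View pics/s2.png

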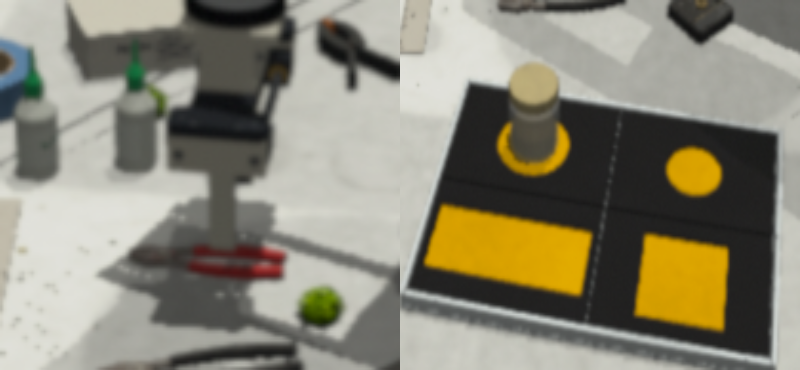

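The jar stands well inside its yellow ring at (533,125), and the gripper is over the cutters' grips at (237,260). I lower and grip.

Request:
servo_tool([
  [[2,-1,-20,0,0,0,-1],[2,-1,-34,0,0,0,-1],[2,-1,-39,0,0,0,-1],[2,-1,-39,0,0,0,-1]],
])

```text
clock: 7.38
ee_pos: [599.2, -191.7, 26.2]
tool_rot: [-0.001, -0.691, 0.723, 0.006]
contact_force: [0.3, 0.2, -0.1]
gripper_width: 93.2
```

Request:
servo_tool([
  [[0,0,0.6,0,0,0,0],[0,0,0.6,0,0,0,0.5],[0,0,0.6,0,0,0,1],[0,0,0.6,0,0,0,1],[0,0,0.6,0,0,0,1],[0,0,20,0,0,0,1],[0,0,60,0,0,0,1],[0,0,100,0,0,0,1]],
], grip_force=30)

```text
clock: 8.38
ee_pos: [599.2, -191.8, 128.7]
tool_rot: [-0.0, -0.691, 0.723, 0.005]
contact_force: [0.7, 0.5, -0.3]
gripper_width: 17.6
```

```bash
python3 - <<'E'
from h import *
c=cam('side'); s=r.state(); print(s['ee_pos'],s['tool_rot'],s['gripper_width'])
u,v=proj(c,s['ee_pos'])[0].astype(int)
save('s3.png',cv2.resize(c['img'][v-60:v+75,u-90:u+90],None,fx=4,fy=4))
E
```

```text
[ 602.48759668 -193.03132377  135.88402617] [ 0.00145616 -0.6913318   0.72253512  0.00110265] 13.858418842804955
```

View pics/s3.png

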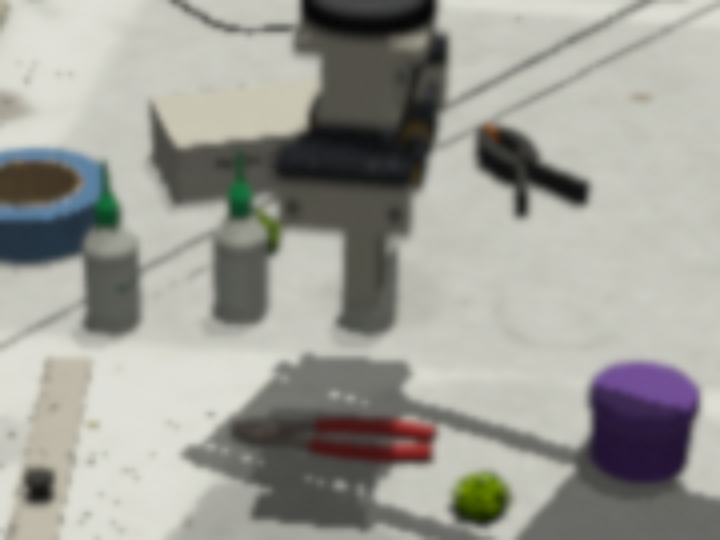

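The picture shows the cutters still on the bench at (330,437), with the fingers above them: I lifted before the jaws had closed. I reopen, re-check their place, then retry with more closing time.

Request:
servo_tool([
  [[0,0,0,0,0,0,-1],[0,0,0,0,0,0,-1],[-2,1,-20,0,0,0,-1],[-2,1,-40,0,0,0,-1],[-2,1,-60,0,0,0,-1],[-2,1,-70,0,0,0,-1],[-2,1,-70,0,0,0,-1]],
])

```text
clock: 9.3
ee_pos: [599.6, -191.7, 64.2]
tool_rot: [0.001, -0.691, 0.723, 0.002]
contact_force: [-0.2, 0.7, 0.2]
gripper_width: 79.4
```

```bash
python3 - <<'E'
from h import *
c=cam('side'); s=r.state(); print(s['ee_pos'],s['gripper_width'])
im=c['img']; hsv=cv2.cvtColor(im,cv2.COLOR_RGB2HSV); H,S=hsv[...,0],hsv[...,1]
m=(((H<8)|(H>172))&(S>110)); m[:195]=0;m[230:]=0;m[:,:280]=0;m[:,350:]=0
v,u=np.nonzero(m); P=onplane(c,np.c_[u,v],9); print(len(u),cv2.minAreaRect(P[:,:2].astype(np.float32)))
E
```

```text
[ 600.32119727 -192.00393129   65.44956157] 83.676164440284
191 ((594.48779296875, -183.22512817382812), (72.71534729003906, 39.26012420654297), 7.159135818481445)
```

Request:
servo_tool([
  [[-0.5,0,-20,0,0,0,-1],[-0.5,0,-35,0,0,0,-1],[-0.5,0,-38.5,0,0,0,-1],[-0.5,0,-38.5,0,0,0,0.2],[-0.5,0,-38.5,0,0,0,1],[-0.5,0,-38.5,0,0,0,1],[-0.5,0,-38.5,0,0,0,1],[-0.5,0,-38.5,0,0,0,1]],
])

```text
clock: 10.35
ee_pos: [600.0, -192.1, 27.2]
tool_rot: [0.001, -0.691, 0.723, 0.001]
contact_force: [0.4, 0.2, -0.7]
gripper_width: 47.9
```

Request:
servo_tool([
  [[0,0,0,0,0,0,1],[0,0,0,0,0,0,1],[0,0,0,0,0,0,1],[0,0,0,0,0,0,1]],
])

```text
clock: 10.85
ee_pos: [599.9, -192.0, 27.2]
tool_rot: [0.001, -0.691, 0.723, 0.001]
contact_force: [-0.2, 1.3, 0.1]
gripper_width: 38.0
```

Request:
servo_tool([
  [[0,0,10,0,0,0,1],[0,0,35,0,0,0,1],[0,0,70,0,0,0,1],[0,10,110,0,0,0,1],[0,55,120,0,0,0,1],[0,105,120,0,0,0,1],[0,160,120,0,0,0,1],[0,210,120,0,0,0,1]],
])

```text
clock: 11.85
ee_pos: [599.9, 19.7, 148.1]
tool_rot: [0.002, -0.691, 0.723, 0.001]
contact_force: [1.4, 0.0, -0.6]
gripper_width: 37.7
```

Request:
servo_tool([
  [[0,45,0,0,0,-0.03,1],[1,95,0,0,0,-0.03,1],[1,145,0,0,0,-0.03,1],[1,195,0,0,0,-0.03,1],[1,235,0,0,0,-0.03,1],[1,245,-20,0,0,-0.03,1],[1,245,-60,0,0,-0.03,1],[1,245,-80,0,0,-0.03,1]],
])

```text
clock: 12.85
ee_pos: [599.0, 263.3, 64.6]
tool_rot: [-0.0, -0.68, 0.733, 0.002]
contact_force: [0.0, -0.6, -1.3]
gripper_width: 37.8
```

```bash
python3 - <<'E'
from h import *
c=cam('side'); s=r.state(); print(s['ee_pos'],s['tool_rot'],s['gripper_width'])
u,v=proj(c,s['ee_pos'])[0].astype(int)
save('s4.png',cv2.resize(c['img'][v-60:v+120,u-110:u+130],None,fx=3,fy=3))
# predicted target positions: cutters ends at z=24
print(proj(c,[[619+62*np.cos(.073)*k,263.2-62*np.sin(.073)*k,13] for k in(-1,1)]),(u-110,v-60))
E
```

```text
[597.97136268 262.73094628  62.29274731] [-0.00174965 -0.68011945  0.73309556  0.00231789] 37.78165988955508
[[321.92248394 355.03587859]
 [253.52698479 344.95357477]] (np.int64(188), np.int64(271))
```

View pics/s4.png

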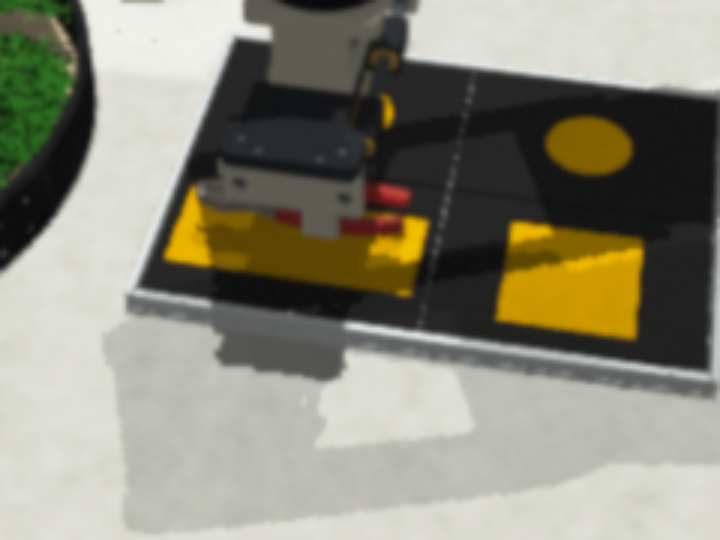

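```bash
python3 - <<'E'
from h import *
c=cam('side'); s=r.state(); e=s['ee_pos']; print(e)
im=c['img']; hsv=cv2.cvtColor(im,cv2.COLOR_RGB2HSV); H,S=hsv[...,0],hsv[...,1]
m=(((H<8)|(H>172))&(S>110)); m[:325]=0;m[360:]=0;m[:,:240]=0;m[:,340:]=0
v,u=np.nonzero(m); P=onplane(c,np.c_[u,v],e[2]-27+8)[:,:2]; print(len(u),P.min(0),P.max(0),P[P[:,0].argmin()])
g=P[P[:,0]<575]; print(g.min(0),g.max(0),g.mean(0),'origin est x', P[:,0].min()+62)
E
```

```text
[598.52897931 262.90472379  64.20610023]
236 [553.13412632 244.4973267 ] [628.67651493 287.20685252] [553.13412632 259.39819978]
[553.13412632 244.4973267 ] [574.88461116 285.38886158] [565.14447385 263.30708865] origin est x 615.1341263222391
```

Request:
servo_tool([
  [[3,2,-10,0,0,0,1],[3,2,-18,0,0,0,1],[3,2,-22,0,0,0,1],[3,2,-23.5,0,0,0,1],[3,2,-23.5,0,0,0,1]],
])

```text
clock: 13.58
ee_pos: [601.7, 265.0, 41.0]
tool_rot: [-0.001, -0.68, 0.733, 0.002]
contact_force: [-0.6, -0.8, -0.7]
gripper_width: 37.4
```

Request:
servo_tool([
  [[0,0,-0.5,0,0,0,0],[0,0,-0.5,0,0,0,-0.3],[0,0,-0.5,0,0,0,-0.3],[0,0,-0.5,0,0,0,-0.3],[0,0,15,0,0,0,-0.3],[0,0,55,0,0,0,-1],[0,0,100,0,0,0,-1],[0,0,130,0,0,0,-1]],
])

```text
clock: 14.58
ee_pos: [602.8, 265.4, 175.3]
tool_rot: [0.001, -0.68, 0.733, 0.001]
contact_force: [-0.3, 0.2, -0.1]
gripper_width: 85.8
```

Request:
servo_tool([
  [[-10,-40,0,0,0,0.12,-1],[-35,-85,0,0,0,0.25,-1],[-60,-130,0,0,0,0.39,-1],[-85,-175,0,0,0,0.52,-1],[-110,-225,0,0,0,0.66,-1],[-135,-270,0,0,0,0.79,-1],[-156,-311,-20,0,0,0.887,-1],[-157,-311,-60,0,0,0.887,-1]],
])

```text
clock: 15.58
ee_pos: [447.0, -48.5, 118.0]
tool_rot: [-0.0, 0.929, -0.371, 0.002]
contact_force: [1.0, -0.4, -0.3]
gripper_width: 93.3
```

```bash
python3 - <<'E'
from h import *
c=cam('side'); s=r.state(); q=s['tool_rot']; print(s['ee_pos'],q,'ang',2*np.degrees(np.arctan2(q[2],q[1])),s['gripper_width'])
im=c['img']
print(proj(c,[s['ee_pos']-[0,0,22]]))
X=cloud(c)
save('s5.png',np.hstack([cv2.resize(im[170:290,310:440],(400,370)),cv2.resize(im[260:400,220:420],(400,370))]))
t=cam('top'); save('t5.png',cv2.resize(t['img'][190:330,170:350],None,fx=3,fy=3))
E
```

```text
[443.22047124 -46.63292061 111.22768088] [ 1.40532063e-04  9.28388265e-01 -3.71600501e-01 -2.87716057e-03] ang -43.62890679443562 92.68976143964291
[[391.89141492 223.11457534]]
```

View pics/s5.png

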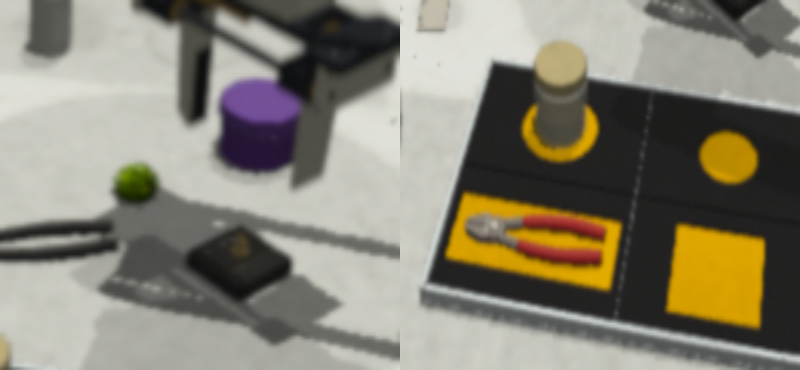

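The cutters lie inside the oblong at (535,240), the jar is still good, and the movement sits at (240,260) under the open jaws. I lower.

Request:
servo_tool([
  [[2,0.5,-20,0,0,0,-1],[2,0.5,-40,0,0,0,-1],[2,0.5,-55,0,0,0,-1],[2,0.5,-55,0,0,0,-1]],
])

```text
clock: 16.18
ee_pos: [444.7, -44.9, 57.6]
tool_rot: [0.0, 0.929, -0.371, -0.005]
contact_force: [-0.4, 0.2, -0.7]
gripper_width: 92.9
```

Request:
servo_tool([
  [[1,-1,-15,0,0,0,-1],[1,-1,-25,0,0,0,-1],[1,-1,-29.5,0,0,0,-1],[1,-1,-29.5,0,0,0,0],[1,-1,-29.5,0,0,0,1],[1,-1,-29.5,0,0,0,1],[1,-1,-29.5,0,0,0,1],[1,-1,-29.5,0,0,0,1]],
], grip_force=25)

```text
clock: 17.18
ee_pos: [445.9, -45.9, 28.3]
tool_rot: [0.0, 0.929, -0.371, -0.005]
contact_force: [-1.1, -0.0, 1.8]
gripper_width: 56.1
```

Request:
servo_tool([
  [[0,0,0,0,0,0,1],[0,0,0,0,0,0,1]],
])

```text
clock: 17.42
ee_pos: [445.9, -45.9, 28.3]
tool_rot: [0.0, 0.929, -0.371, -0.005]
contact_force: [-0.5, -0.1, -0.4]
gripper_width: 55.4
```

Request:
servo_tool([
  [[0,0,15,0,0,0,1],[0,0,50,0,0,0,1],[0,20,90,0,0,0.1,1],[2,65,90,0,0,0.2,1],[4,115,90,0,0,0.33,1],[6,170,90,0,0,0.46,1],[8,220,90,0,0,0.6,1],[10,270,90,0,0,0.688,1]],
])

```text
clock: 18.42
ee_pos: [456.0, 226.0, 119.6]
tool_rot: [0.002, 0.999, -0.034, -0.004]
contact_force: [0.6, 0.2, -0.5]
gripper_width: 55.9
```

Request:
servo_tool([
  [[2,45,0,0,0,0,1],[2,50,-15,0,0,0,1],[2,50,-40,0,0,0,1],[2,50,-60,0,0,0,1],[2,50,-60,0,0,0,1]],
])

```text
clock: 19.05
ee_pos: [456.4, 274.4, 57.8]
tool_rot: [0.003, 0.999, -0.034, -0.005]
contact_force: [-1.0, -0.8, -0.2]
gripper_width: 55.7
```

```bash
python3 - <<'E'
from h import *
c=cam('side'); s=r.state(); q=s['tool_rot']; print(s['ee_pos'],q,'ang',2*np.degrees(np.arctan2(q[2],q[1])),s['gripper_width'])
u,v=proj(c,s['ee_pos'])[0].astype(int)
save('s6.png',cv2.resize(c['img'][v-70:v+80,u-100:u+100],None,fx=3.5,fy=3.5))
E
```

```text
[457.38174237 274.94927071  59.19651544] [ 0.00214924  0.99939436 -0.0344527  -0.0043945 ] ang -3.9488177322887514 55.697840854169044
```

View pics/s6.png

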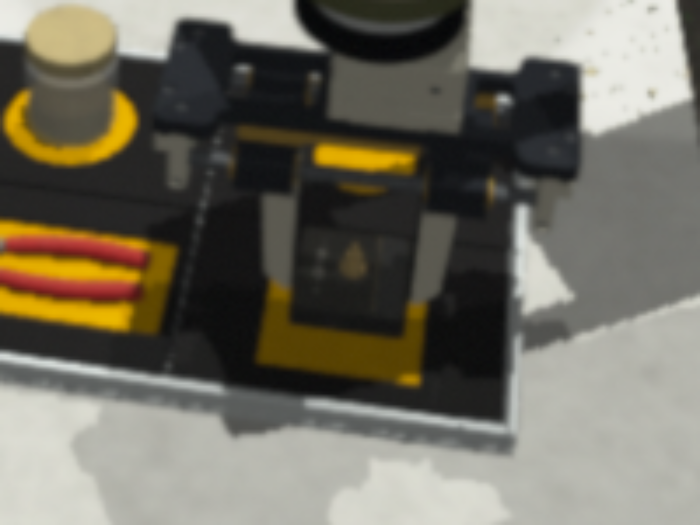

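The movement (350,270) hangs level over the square recess. I lower and release.

Request:
servo_tool([
  [[0.5,-0.5,-8,0,0,0,1],[0.5,-0.5,-14,0,0,0,1],[0.5,-0.5,-17,0,0,0,1],[0.5,-0.5,-17,0,0,0,1],[0.5,-0.5,-17,0,0,0,1]],
])

```text
clock: 19.73
ee_pos: [458.0, 274.5, 42.4]
tool_rot: [0.002, 0.999, -0.034, -0.004]
contact_force: [0.4, -0.0, -1.0]
gripper_width: 55.8
```

Request:
servo_tool([
  [[0,0,-1,0,0,0,1],[0,0,-1,0,0,0,0],[0,0,-1,0,0,0,-0.7],[0,0,-1,0,0,0,-0.7],[0,0,-1,0,0,0,-0.7],[0,0,25,0,0,0,-0.7],[0,0,70,0,0,0,-1],[0,0,120,0,0,0,-1]],
])

```text
clock: 20.72
ee_pos: [457.3, 274.2, 163.0]
tool_rot: [0.002, 0.999, -0.034, -0.005]
contact_force: [-0.3, 0.5, -0.6]
gripper_width: 91.8
```

Request:
servo_tool([
  [[5,-40,20,0,0,-0.15,-1],[20,-95,35,0,0,-0.32,-1],[35,-150,35,0,0,-0.5,-1],[50,-205,35,0,0,-0.68,-1],[65,-260,35,0,0,-0.85,-1],[80,-315,35,0,0,-1.02,-1],[95,-370,35,0,0,-1.2,-1],[105,-420,35,0,0,-1.38,-1]],
])

```text
clock: 21.72
ee_pos: [562.6, -147.9, 198.0]
tool_rot: [-0.001, 0.747, -0.665, -0.005]
contact_force: [0.1, 0.4, 0.1]
gripper_width: 92.7
```

```bash
python3 - <<'E'
from h import *
c=cam('side'); s=r.state(); q=s['tool_rot']; print(s['ee_pos'],'ang',2*np.degrees(np.arctan2(q[2],q[1])),s['clock'])
im=c['img']; hsv=cv2.cvtColor(im,cv2.COLOR_RGB2HSV); H,S,V=[hsv[...,i] for i in range(3)]
m=(H>60)&(H<95)&(S>100); m[:140]=0;m[175:]=0;m[:,:310]=0;m[:,345:]=0
v,u=np.nonzero(m); print('nozzle px',u.min(),u.max(),v.min(),v.max())
# side ray of nozzle mid, intersect with top ray
t=cam('top')
def ray(c,p): o=onplane(c,[p],0)[0]; a=onplane(c,[p],100)[0]; return o,a-o
o1,d1=ray(c,(u.mean(),v.mean())); o2,d2=ray(t,(435.5,235.0))
A=np.c_[d1,-d2]; k=np.linalg.lstsq(A,o2-o1,rcond=None)[0]; print(o1+d1*k[0],o2+d2*k[1])
a=cv2.resize(im[260:400,220:420],(400,280)); b=cv2.resize(im[130:220,230:360],(400,280))
save('s7.png',np.hstack([b,a]))
E
```

```text
[ 562.83520396 -153.59062969  197.95904018] ang -84.07771707880151 21.775
nozzle px 325 328 153 160
[ 610.16207051 -337.99024379   82.35388636] [ 609.65970402 -337.9852283    82.25886649]
```

View pics/s7.png

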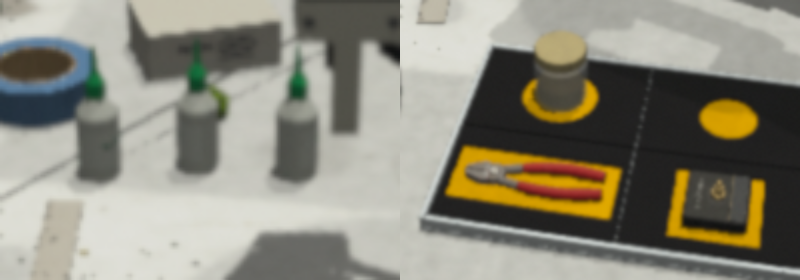

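The movement is in its square (717,202), and jar and cutters are fine. The nearest bottle (297,130) stands clear. I go above it and down.

Request:
servo_tool([
  [[13,-50,0,0,0,-0.05,-1],[27,-100,0,0,0,-0.1,-1],[38,-145,0,0,0,-0.1,-1],[45,-178,0,0,0,-0.1,-1],[45,-182,-10,0,0,-0.1,-1],[45,-182,-40,0,0,-0.1,-1],[45,-182,-70,0,0,-0.1,-1],[45,-182,-70,0,0,-0.1,-1]],
])

```text
clock: 22.82
ee_pos: [605.4, -329.7, 123.7]
tool_rot: [-0.0, 0.712, -0.702, -0.008]
contact_force: [-0.6, 1.0, 0.0]
gripper_width: 93.2
```

```bash
python3 - <<'E'
from h import *
c=cam('side'); s=r.state(); q=s['tool_rot']; print(s['ee_pos'],'ang',2*np.degrees(np.arctan2(q[2],q[1])))
print(proj(c,[s['ee_pos']+[0,0,-22]]))
save('s8.png',cv2.resize(c['img'][100:220,250:410],None,fx=4,fy=4))
E
```

```text
[ 606.60188574 -330.63678488  126.26961636] ang -89.18312901089581
[[327.75298646 150.77625261]]
```

View pics/s8.png

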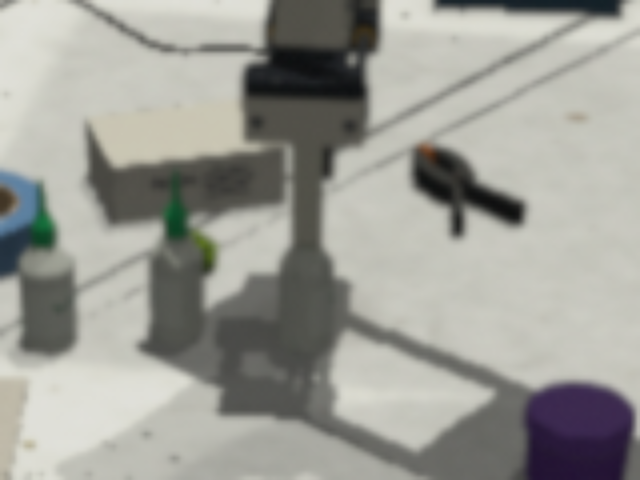

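The finger is in line with the bottle (305,300) and the spares are clear. I lower to body height and close, allowing time.

Request:
servo_tool([
  [[1,-4.5,-5,0,0,0,-1],[1,-4.5,-25,0,0,0,-1],[1,-4.5,-45,0,0,0,-1],[1,-4.5,-56,0,0,0,-1],[1,-4.5,-56,0,0,0,-1]],
])

```text
clock: 23.5
ee_pos: [606.5, -334.4, 68.1]
tool_rot: [-0.0, 0.712, -0.702, -0.008]
contact_force: [0.1, 0.7, 0.7]
gripper_width: 93.0
```

Request:
servo_tool([
  [[0,0,0,0,0,0,0],[0,0,0,0,0,0,0.5],[0,0,0,0,0,0,1],[0,0,0,0,0,0,1],[0,0,0,0,0,0,1],[0,0,0,0,0,0,1],[0,0,0,0,0,0,1],[0,0,0,0,0,0,1]],
], grip_force=20)

```text
clock: 24.5
ee_pos: [606.5, -334.5, 68.1]
tool_rot: [-0.0, 0.712, -0.702, -0.008]
contact_force: [0.5, 0.8, 0.7]
gripper_width: 34.9
```

Request:
servo_tool([
  [[0,0,0,0,0,0,1],[0,0,10,0,0,0,1],[0,0,40,0,0,0,1],[0,0,85,0,0,0,1],[0,0,130,0,0,0,1],[0,0,130,0,0,0,1]],
])

```text
clock: 25.25
ee_pos: [609.0, -336.1, 205.1]
tool_rot: [-0.001, 0.712, -0.702, -0.003]
contact_force: [0.7, -0.3, 0.0]
gripper_width: 34.8
```

```bash
python3 - <<'E'
from h import *
c=cam('side'); s=r.state(); q=s['tool_rot']; print(s['ee_pos'],s['gripper_width'])
u,v=proj(c,s['ee_pos'])[0].astype(int);print(u,v)
save('s9.png',cv2.resize(c['img'][v-60:v+80,u-80:u+80],None,fx=4,fy=4))
E
```

```text
[ 607.80817062 -335.27405186  201.65600903] 35.13988971858353
328 114
```

View pics/s9.png

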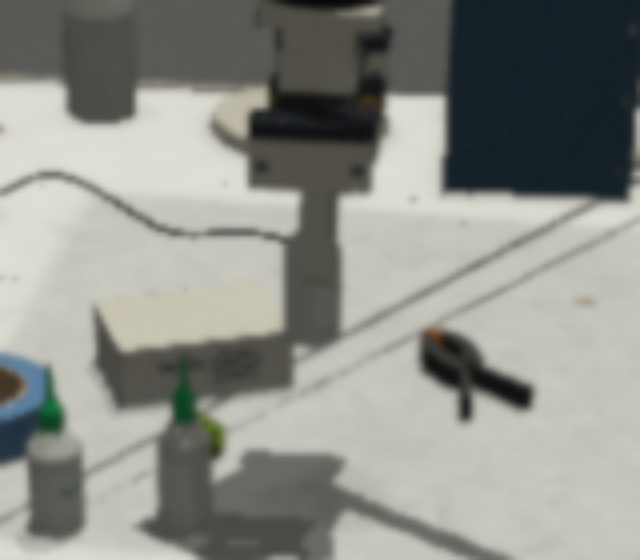

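The bottle (312,290) is held upright, sitting about 2–3 mm to +x of the finger centre. I carry it to the small round recess.

Request:
servo_tool([
  [[-15,45,0,0,0,0,1],[-32,100,0,0,0,0,1],[-49,155,0,0,0,0,1],[-66,210,0,0,0,0,1],[-83,265,0,0,0,0,1],[-100,320,0,0,0,0,1],[-117,375,0,0,0,0,1],[-134,430,0,0,0,0,1]],
])

```text
clock: 26.3
ee_pos: [472.0, 96.2, 200.0]
tool_rot: [-0.0, 0.712, -0.702, -0.006]
contact_force: [0.7, 1.0, -0.6]
gripper_width: 35.1
```

Request:
servo_tool([
  [[-15,40,0,0,0,0,1],[-22,62,0,0,0,0,1],[-25,69,-20,0,0,0,1],[-25,69,-50,0,0,0,1],[-25,69,-80,0,0,0,1],[-25,69,-100,0,0,0,1],[-25,69,-100,0,0,0,1],[-25,69,-100,0,0,0,1]],
])

```text
clock: 27.3
ee_pos: [446.9, 165.2, 100.2]
tool_rot: [0.0, 0.712, -0.702, -0.007]
contact_force: [-0.8, -0.5, 0.4]
gripper_width: 35.0
```

```bash
python3 - <<'E'
from h import *
c=cam('side'); s=r.state(); q=s['tool_rot']; print(s['ee_pos'],s['gripper_width'],s['contact_force'])
save('s10.png',cv2.resize(c['img'][230:380,290:450],None,fx=3.6,fy=3.6))
print((proj(c,[[450.2,163.5,13],s['ee_pos']-[0,0,68]])-[290,230])*3.6)
E
```

```text
[447.35503822 165.31633323 100.72875962] 34.94255416706901 [-0.59047288  0.3504137  -0.78767663]
[[338.84210681 319.22647022]
 [347.41995328 294.57644033]]
```

View pics/s10.png

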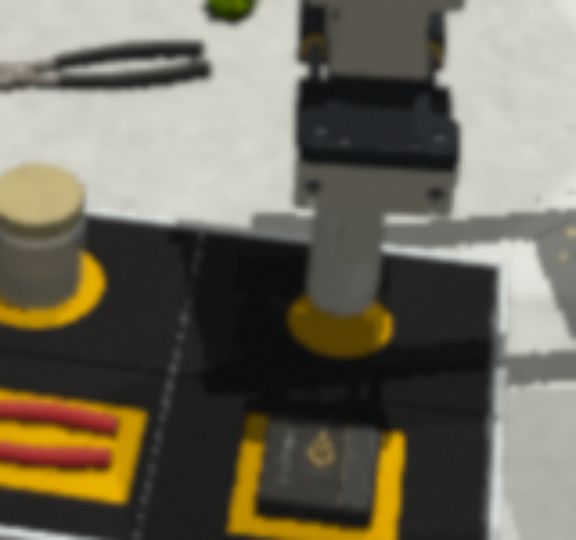

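The bottle base (344,300) is above the recess ellipse (340,325). A small correction, then down.

Request:
servo_tool([
  [[1.5,-1.5,-6,0,0,0,1],[1.5,-1.5,-12,0,0,0,1],[1.5,-1.5,-17,0,0,0,1],[1.5,-1.5,-18.5,0,0,0,1],[1.5,-1.5,-18.5,0,0,0,1]],
])

```text
clock: 27.98
ee_pos: [448.7, 163.8, 82.1]
tool_rot: [-0.0, 0.712, -0.702, -0.006]
contact_force: [0.5, -0.2, -0.3]
gripper_width: 35.0
```

Request:
servo_tool([
  [[0,0,-1,0,0,0,1],[0,0,-1,0,0,0,0.5],[0,0,-1,0,0,0,0],[0,0,-1,0,0,0,-0.6],[0,0,-1,0,0,0,-0.6],[0,0,-1,0,0,0,-0.6],[0,0,20,0,0,0,-0.6],[0,0,60,0,0,0,-0.6]],
])

```text
clock: 28.98
ee_pos: [447.1, 163.4, 140.9]
tool_rot: [0.002, 0.712, -0.702, -0.007]
contact_force: [0.4, 0.0, 0.4]
gripper_width: 74.4
```

Request:
servo_tool([
  [[0,0,40,0,0,0,-0.6],[0,0,70,0,0,0,-0.6],[0,-40,80,0,0,0,-0.6],[0,-95,80,0,0,0,-0.6],[0,-150,80,0,0,0,-0.6],[0,-205,80,0,0,0,-0.6],[0,-260,80,0,0,0,-0.6],[0,-320,80,0,0,0,-0.6]],
])

```text
clock: 29.98
ee_pos: [447.0, -158.3, 221.2]
tool_rot: [0.001, 0.712, -0.702, -0.007]
contact_force: [1.7, 0.2, -0.6]
gripper_width: 74.2
```

```bash
python3 - <<'E'
from h import *
c=cam('side'); t=cam('top'); s=r.state(); print(s['ee_pos'],s['clock'])
save('end.png',np.hstack([cv2.resize(c['img'][240:405,225:445],(440,330)),cv2.resize(t['img'][190:330,170:290],(283,330))]))
X=cloud(t)
for n,p in dict(mov=(457.8,274.4,29),jar=(611,151.5,75),cut=(600,264,24),bot=(450,163.5,110)).items():
    u,v=proj(t,p)[0].round().astype(int); print(n,np.nanpercentile(X[v-8:v+9,u-8:u+9,2],[10,50,95]).round(1))
E
```

```text
[ 446.44288497 -161.65727337  220.93362622] 30.075
mov [24.1 27.3 32.5]
jar [17.2 72.9 77.2]
cut [ 9.6 14.  23.1]
bot [ 11.9  18.5 104.7]
```

View pics/end.png

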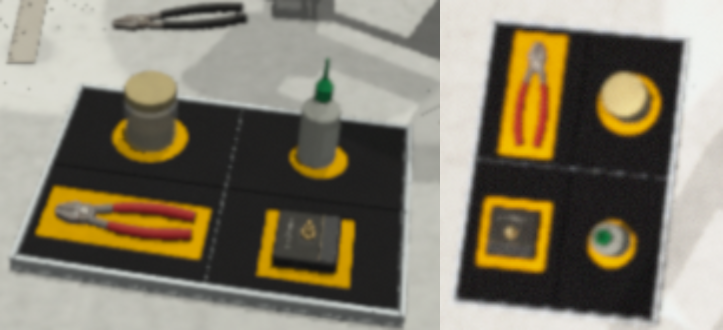

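Both views show the movement, jar, cutters and bottle inside their yellow recesses, and the heights agree. The arm is clear, so I hand in.

```bash
python3 -c "
from cell import r
s=r.state();print(s['clock'],s['contact_force']);print(r.close_job())"
```

```text
30.075 [ 0.16193612 -0.29495271  0.67355495]
the job is handed in; nothing more can be done
None
```

The kit tray is packed and the job is handed in, at 30 s on the robot's clock. I placed the jar, the red cutters and the movement (shaft up) in turn. The dropper bottle, the one nearest the base, went in last.

- **Failed try:** the first grip on the red cutters missed because I lifted before the jaws had closed. The camera showed the cutters had not moved, and the second grip held.
- **Last checks:** the final side and top views show all four things within their recesses. Depth readings put the movement's case and the jar lid within about 2 mm of fully seated. The readings over the cutters and the bottle were too mixed to confirm their height, so for those two I rely on the pictures.
- **Left in place:** the gripper made no contact with the black cutters or the purple tub that I know of, but I did not re-measure where they stand. The arm was clear of everything at hand-in.

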